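Gauge a plate and set the beveller's click sleeve to its thickness

ROBOT

A 6-joint arm with a two-finger parallel gripper is mounted at the origin on the work surface; the furniture and walls round the work are solid. World frame = base frame: x ahead of the robot, y to its left, z up, the work surface at z = 0. Lengths are in m, angles in rad, forces in N, time in s.
With the tool pointing down it reaches from about 0.25 to 0.8 m from the base axis. Payload 8.5 kg.
Tool frame: the origin (TCP) lies at the centre of the arm's flange, where the gripper is bolted on; the fingertips stand 173 mm ahead of it and the grasp point (between the pads) lies 155 mm ahead of it; z points along the fingers, y is the line along which they close (so a half turn about z gives the same grasp; the last joint's range is limited). The gripper opens to 85 mm and grips with 20 to 120 N. Pads are 22 mm wide; open, the fingers measure 114 mm over their backs; the gripper's body (76 mm by 85 mm) begins 54 mm behind the grasp point. The pads swing forward as they close: fully open they stand 13 mm farther back than shut.
Start: joints at [1.301, 0.238, -0.013, 1.319, 0, 1.571], TCP at [0.14, 0.506, 0.405] pointing down, gripper open.
Joint ranges: [-2.66, 2.66], [-1.03, 1.9], [-1.14, 1.46], [-1.82, 2.27], [-1.45, 1.34], [-3.14, 3.14]. Speed limits (rad/s): [2.22, 2.22, 2.79, 3.14, 3.14, 3.14].

INTERFACE

Orientations are given as a 3x3 rotation matrix whose columns are the frame's x, y, z axes.
In Python, from station import state, camera, sign_off gives the robot as it stands.
- The arm moves only by the shell command python3 -m jog 'ROWS'. ROWS is JSON, a list of rows, each an object with "fingers": the closure, from 0 (fully open) to 1 (shut); "delta_pos": the shift along the tool's x, y, z in units of 0.12 m (1.0 is 0.12 m), a list of three; "turn": the turn about the tool's z in units of 45 degrees (1.0 is 45 degrees). A call has 1 to 12 rows; each row shifts and turns the commanded pose from where the row before left it, along the tool's axes as they then stand; what a row does not reach is not made up. A row lasts 1/8 s, in which the tool goes at most 62.5 mm and 10.7 degrees, less where a joint would pass 70% of its speed; a pose out of reach is approached as far as the arm can. A call with a number of a shift or a turn outside -1 to 1 is refused whole. A call with a gripper value outside its range is refused whole. The fingers move at their own pace and stop on an object; the grip force is fixed at half the most. Time passes only in rows, so rows that do not move let the fingers close. It gives the time, the measured TCP pose, the force, the opening and the grip force at its end, in the units of the state.
- state(): the state, without advancing time (a new reading comes with each control period).
- camera(name): name is "side" or "top" or "wrist"; returns a dict with "pixels" (480x640x3 uint8, red, green, blue), "range_z" (480x640 float32, m along the optical axis (not along the pixel's ray), 0 where there is no reading), "fx", "fy", "cx", "cy" (pixels), "pose" (4x4, takes a point from camera to world coordinates). Camera axes: x right, y down, z forward; pixel columns grow to the right and rows downward; lengths in m; the calibration is good to about 2 mm. A picture is of the moment at which its call begins.
- sign_off(): hands the job in; it is judged then, once.
The state is a dict: "time": time; "q": joint angles; "joint_vel": joint speeds; "joint_torque": joint torques, N m; "eef_pos": TCP position; "ee_rot": TCP orientation; "force": force on the tool from outside, world axes, zero at the start; "torque": the same for the moment, N m; "gripper_width": finger opening in m; "grip_force": force on a finger pad.
Only numpy, scipy, OpenCV 4.12 (cv2) and the standard library are available. Lean on these libraries where they do the work, as an engineer would, in place of code of your own. Each camera call takes 0.05 s, during which the arm holds its last target. There are 200 camera calls.

TASK

Slide the steel plate in the middle of the gauge's bed under the sliding jaw until it meets the back stop, and push the jaw gently down until its foot is firmly on the plate. Then turn the bevelling machine's numbered click sleeve to the thickness in millimetres that the gauge now shows, and swing the red-knobbed lock lever fully shut so that the sleeve is held there. Leave the plate under the jaw, and leave the two parked plates and the things lying about where they are.

Things in the scene. Friction and masses are not known exactly. Their poses are not given: they have to be found in the camera images.
- gauge: bench thickness gauge, fixed: a ground steel bed, top 20 mm above the worktop, x -120 to +150 mm, y -120 to +120 mm of its origin (on the worktop). Its x axis runs from the robot's side to the upright beam; plates slide along +x. Back stop: a bar 10 mm high, its face at x = 85 mm. Beam at x = 114 mm, its top 105 mm above the bed; the dial on it reaches 160 mm above the worktop
- dial (a point): centre of the round white dial face (62 mm), tilted up to the robot: 0 to 30 mm clockwise, 10 degrees per mm, numerals at 0 (lower left), 10, 20 and 30 (lower right), straight up is 15, a tick per mm, red needle
- anvil (a point): point on the bed's top under the middle of the jaw's foot (gauge x = 60 mm, y = 0)
- back_stop (a point): middle of the back stop's face at bed level (gauge x = 85 mm); a 100 mm plate that touches it has its centre 50 mm nearer the robot
- jaw_height (a joint): height in m of the jaw's foot above the bed (0 = on the bed, at most 0.042), which is the thickness that the dial shows when the foot stands on a plate. Starts raised 24 to 30 mm; friction of about 2 N holds it wherever it is left
- jaw: the gauge's sliding jaw: dark steel, with a round steel foot 14 mm across pointing down; origin: centre of the foot's underside
- jaw_pad (a point): top centre of the black round thumb pad (26 mm across) on the jaw, 70 mm straight above the foot's underside; press down here
- beveller: green bench bevelling machine, fixed: housing 190 by 175 mm, deck 90 mm above the worktop; origin on the worktop below the sleeve's axis; x axis points away from the V guide, which is in front (towards the robot at yaw 0). Numerals 4, 6, 8 ... 18 stand on the black scale plate round the sleeve, 20 degrees apart
- sleeve_axis (a point): point on the upright axis of the click sleeve, 117 mm above the worktop (half height of the lug)
- depth_sleeve (a joint): click sleeve, angle in rad, growing clockwise seen from above: 0 at numeral 4, then a click each 0.349 rad (20 degrees) per 2 mm: 8 at 0.698, 12 at 1.396, 16 at 2.094, 18 at 2.443. Starts at 4 or 6. The lug points at the numeral; between clicks a spring ball pulls it to the nearer one (about 0.18 N m, under 4 N at the lug)
- sleeve_lug (a point): middle of the sleeve's black thumb lug (red line on top), 50 mm from the axis, 27 mm above the deck; 9 mm thick, from 24 to 63 mm from the axis and 18 to 36 mm above the deck; the knurled barrel is 48 mm across, 50 mm high. Seen from above the lug points at 250 degrees minus the sleeve's angle, counter-clockwise from the machine's x axis
- lock_lever (a joint): lock lever with a pawl that drops into the sleeve's index ring, angle in rad: 0 = fully shut, 0.55 = fully open; starts open at 0.40 to 0.55. It goes fully shut only when the sleeve stands on a click. Friction holds it (about 6 N at the knob)
- lock_knob (a point): on the axis of the lever's upright red knob, 13 mm thick with a 17 mm ball, 30 mm above the deck (the knob's top is 43 mm above it, its foot 5 mm); it swings 45 mm from the pivot
- lock_pivot (a point): point on the lever's upright pivot axis at the knob's height; shut, the knob lies from here at 60 degrees counter-clockwise from the machine's x axis; opening turns it clockwise seen from above
- plate_a: flat steel bar offcut, 100 mm long (its x) by 50 mm wide (its y); three look alike but are 8 to 16 mm thick, a whole even number of mm; which is which is not known beforehand. Origin: centre of its underside. One lies in the middle of the gauge's bed, in line with the jaw; the other two are parked at the bed's left and right edges
- plate_b: flat steel bar offcut, 100 mm long (its x) by 50 mm wide (its y); three look alike but are 8 to 16 mm thick, a whole even number of mm; which is which is not known beforehand. Origin: centre of its underside. One lies in the middle of the gauge's bed, in line with the jaw; the other two are parked at the bed's left and right edges
- plate_c: flat steel bar offcut, 100 mm long (its x) by 50 mm wide (its y); three look alike but are 8 to 16 mm thick, a whole even number of mm; which is which is not known beforehand. Origin: centre of its underside. One lies in the middle of the gauge's bed, in line with the jaw; the other two are parked at the bed's left and right edges
- soapstone: soapstone stick in a flat holder, 18x130x9 mm, lying on the worktop; to be left alone
- tape_measure: yellow tape measure standing on its edge, 32x76x67 mm; to be left alone
- paint_marker: white and red paint marker, 135 mm long, lying behind the machines; to be left alone
Things that resemble listed ones, but are neither listed nor needed, are in the scene too. Leave any green or purple look-alike of the plate_b alone.

How it is judged:
By the outcome, as a careful person would: the job done as asked, in the order asked, and still so for the second after the job is handed in, with the robot touching nothing.
It also fails if it takes over 62 s, if anything falls off the work surface, if the arm or the gripper's body presses on something with over 40 N, if the wrist force passes 120 N, or if a joint passes its speed limit or range.

## Working session

There is one attempt and no reset: what is moved stays moved. The work goes in short steps, Python scripts to look and compute and a shell command to move; the robot and the scene stay as the last step left them, time stands still between calls to the robot, and variables do not carry over. Pictures are saved under pics/ and viewed, at most 13 in all, crops included, and the job is handed in when it is done.

```bash
mkdir -p pics; ls
cat > h.py <<'E'
import numpy as np, cv2
from station import state, camera
def snap(name, f):
    c=camera(name); np.savez(f'pics/{f}.npz',**c); cv2.imwrite(f'pics/{f}.png',c['pixels'][:,:,::-1]); return c
def load(f): return np.load(f'pics/{f}.npz')
def px(c,u,v,r=1):
    p=c['range_z'][v-r:v+r+1,u-r:u+r+1]; d=np.median(p[p>0]) if (p>0).any() else np.nan
    return (c['pose']@[(u-c['cx'])/c['fx']*d,(v-c['cy'])/c['fy']*d,d,1])[:3]
def atz(c,u,v,z):
    P=c['pose']; r=P[:3,:3]@[(u-c['cx'])/c['fx'],(v-c['cy'])/c['fy'],1]; return P[:3,3]+r*(z-P[2,3])/r[2]
E
python3 - <<'E'
from h import *
np.set_printoptions(precision=4,suppress=True)
s=state(); print(s)
for n in('top','side'):
    c=snap(n,n+'0'); print(n,c['pose'],c['fx'])
E
```

```text
pics
{'time': 0.0, 'q': array([ 1.301 ,  0.2388, -0.0142,  1.3192,  0.    ,  1.5708]), 'joint_vel': array([-0.0007, -0.0001, -0.0007,  0.0007, -0.0005,  0.0014]), 'joint_torque': array([ -0.0001, -53.878 ,  34.6439,   0.0184,   0.    ,   0.    ]), 'eef_pos': array([0.1399, 0.5059, 0.4041]), 'ee_rot': array([[-0.9638,  0.2665, -0.0004],
       [ 0.2665,  0.9638, -0.0014],
       [ 0.    , -0.0014, -1.    ]]), 'force': array([-0.0483,  0.0928, -0.3873]), 'torque': array([ 0.0753, -0.0025, -0.0184]), 'grip_force': 0.0, 'gripper_width': 0.0854550400122167}
top [[-0.0264 -0.9806  0.1943  0.4171]
 [-0.9996  0.0281  0.006   0.1051]
 [-0.0114 -0.194  -0.9809  1.0786]
 [ 0.      0.      0.      1.    ]] 440.4182943034468
side [[-0.9902 -0.1028  0.0943  0.4389]
 [-0.1377  0.6095 -0.7808  1.2664]
 [ 0.0228 -0.7861 -0.6177  1.0123]
 [ 0.      0.      0.      1.    ]] 501.1729222881451
```

View pics/top0.png

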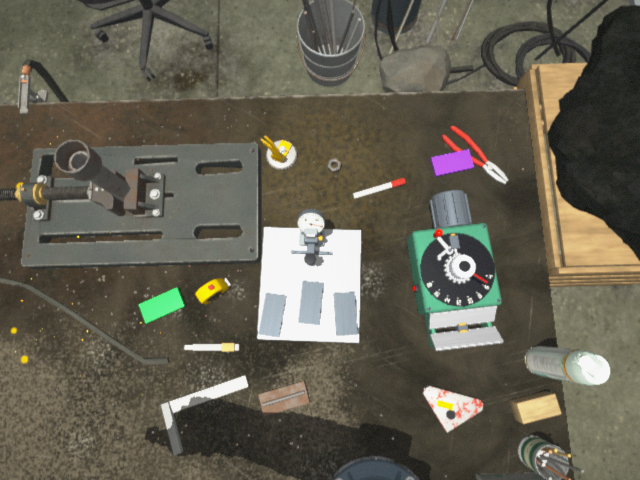

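View pics/side0.png

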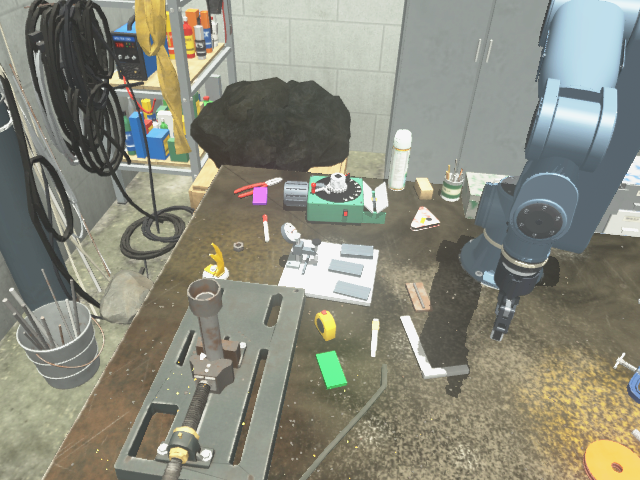

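Top view: three grey plates lie on the white bed, at (312,302) in the middle, (272,314) left and (345,313) right. The green (161,305) and purple (452,162) bars are look-alikes, and the grey flat offcuts near (205,395) and (284,397) are off the bed. The plate I want is the middle one at (312,302). The beveller sleeve is at (460,267), with a red-line lug near (483,280) and the red knob at (438,233). I'll check these in a close crop.

Run:
```python
from h import *
im=cv2.imread('pics/top0.png')
a=cv2.resize(im[200:350,250:370],None,fx=4,fy=4,interpolation=cv2.INTER_CUBIC)
b=cv2.resize(im[215:315,405:505],(400,400),interpolation=cv2.INTER_CUBIC)
b=np.pad(b,((0,200),(0,0),(0,0)))[:, :320+0] if 0 else cv2.copyMakeBorder(b,0,200,0,0,cv2.BORDER_CONSTANT)
o=np.hstack([a,b])[:, :880]; o=cv2.resize(o,(800,int(o.shape[0]*800/o.shape[1]))); cv2.imwrite('pics/crop0.png',o); print(o.shape)
np.set_printoptions(precision=4,suppress=True)
c=load('top0')
for n,u,v in [('bedTL',264,229),('bedTR',361,231),('bedBR',359,341),('bedBL',259,337),('mid',312,302),('left',272,314),('right',345,313),('sleeve',463,266),('lug',483,280),('knob',438,233),('dial',310,221),('pad',311,258),('deck',420,245)]: print(n,px(c,u,v))
```

```text
(545, 800, 3)
bedTL [0.6602 0.2426 0.0198]
bedTR [0.652  0.0022 0.0025]
bedBR [0.3842 0.0191 0.0015]
bedBL [0.4001 0.255  0.0208]
mid [0.4776 0.1282 0.0328]
left [0.4524 0.2232 0.0283]
right [0.4499 0.0517 0.0367]
sleeve [ 0.5388 -0.1983  0.1426]
lug [ 0.5092 -0.2436  0.1269]
knob [ 0.6147 -0.1541  0.1308]
dial [0.6474 0.126  0.1412]
pad [0.5693 0.1262 0.1168]
deck [ 0.5961 -0.1217  0.0919]
```

View pics/crop0.png

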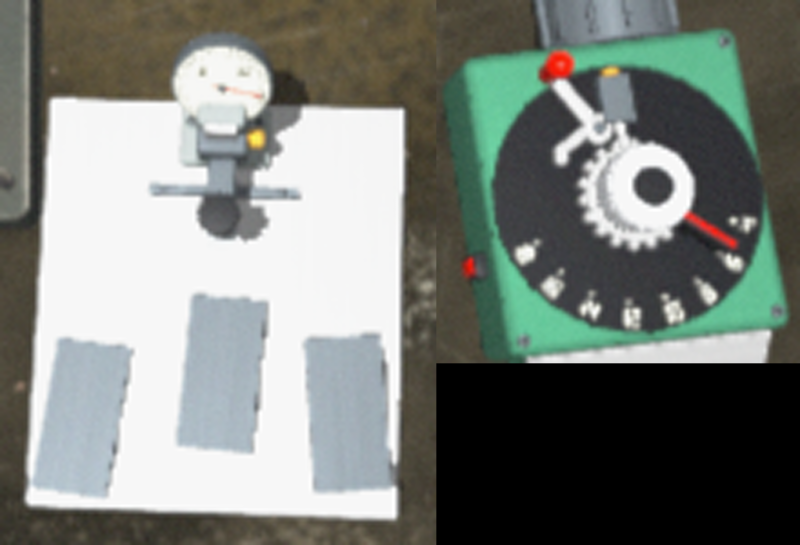

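```bash
cat >> h.py <<'E'
def cloud(c):
    v,u=np.mgrid[:480,:640]; d=c['range_z']; 
    return (np.stack([(u-c['cx'])/c['fx']*d,(v-c['cy'])/c['fy']*d,d,(d>0)*1.],-1)@c['pose'].T)[...,:3]
def rect(P,m):
    n,l,s,ce=cv2.connectedComponentsWithStats(m.astype(np.uint8))
    out=[]
    for i in range(1,n):
        if s[i,4]>80:
            q=P[l==i]; r=cv2.minAreaRect((q[:,:2]*1000).astype(np.float32)); out.append((np.round(r[0],1),np.round(r[1],1),round(r[2],1),round(float(np.median(q[:,2]))*1000,1),s[i,4]))
    return out
E
python3 - <<'E'
from h import *
np.set_printoptions(precision=4,suppress=True)
for n in('top0','side0'):
    c=load(n);P=cloud(c);x,y,z=P[...,0],P[...,1],P[...,2]
    g=(x>.36)&(x<.68)&(y>-.03)&(y<.28)
    print(n,'bed',rect(P,g&(z>.012)&(z<.3)))
    print('plates',rect(P,g&(z>.0245)&(z<.045)&(x<.56)))
    print('pad',rect(P,g&(z>.106)&(z<.135)&(x<.60)))
    b=(x>.38)&(x<.72)&(y>-.36)&(y<-.05)
    print('hous',rect(P,b&(z>.083)&(z<.097)))
    print('barrel',rect(P,b&(z>.133)&(z<.15)))
    hsv=cv2.cvtColor(c['pixels'],cv2.COLOR_RGB2HSV); red=((hsv[...,0]<8)|(hsv[...,0]>172))&(hsv[...,1]>170)&(hsv[...,2]>90)&b&(z>.105)
    k,l,s,ce=cv2.connectedComponentsWithStats(red.astype(np.uint8))
    for i in range(1,k):
        if s[i,4]>5: q=P[l==i]; print('red',ce[i],s[i,4],np.median(q,0),q.min(0),q.max(0))
    w=(hsv[...,1]<70)&(hsv[...,2]>150)&b&(z>.135); print('barrelwhite',rect(P,w))
E
```

```text
top0 bed [(array([531.2, 132.2]), array([240.7, 282.9]), 86.4, 22.3, np.int32(11611)), (array([629.4, 266.3]), array([27.4, 99.9]), 89.9, 42.9, np.int32(544))]
plates [(array([477.2, 133.1]), array([ 53.9, 101.6]), 83.0, 32.8, np.int32(913)), (array([451.8,  52.1]), array([105.1,  54. ]), 4.4, 36.8, np.int32(938)), (array([453.9, 224. ]), array([ 51.7, 102.5]), 79.2, 28.6, np.int32(900))]
pad [(array([569.5, 129.6]), array([24.4, 26.7]), 88.7, 116.2, np.int32(116))]
hous [(array([ 582.5, -196.4]), array([276.1, 174.1]), 4.8, 91.3, np.int32(5928))]
barrel [(array([ 539.6, -200.8]), array([47.7, 47.5]), 87.4, 141.1, np.int32(418))]
red [438.  232.6] 45 [ 0.6158 -0.1542  0.1302] [ 0.6102 -0.162   0.107 ] [ 0.6238 -0.1485  0.1353]
red [480.5185 277.8519] 27 [ 0.5138 -0.2386  0.1275] [ 0.5047 -0.2498  0.1239] [ 0.5227 -0.2253  0.1305]
barrelwhite [(array([ 540.6, -200.6]), array([47.4, 46.8]), 5.8, 140.7, np.int32(312))]
side0 bed [(array([531.4, 145.4]), array([277.2, 286.6]), 87.9, 23.4, np.int32(5331))]
plates [(array([452.3,  52.7]), array([99.7, 59.7]), 3.7, 36.0, np.int32(420)), (array([477.7, 127.7]), array([ 64.2, 100.8]), 82.0, 31.9, np.int32(429)), (array([452.9, 224.5]), array([ 69., 104.]), 72.9, 28.5, np.int32(458))]
pad []
hous [(array([ 582.6, -193.8]), array([274.5, 182.5]), 5.3, 91.1, np.int32(1326))]
barrel [(array([ 543. , -198.4]), array([49.3, 49.7]), 31.1, 140.8, np.int32(109))]
barrelwhite [(array([ 542.7, -198.4]), array([50.7, 47.2]), 36.2, 140.6, np.int32(81))]
```

The crop confirms the choice: the middle grey plate (crop ~(222,372)) is in line with the jaw, the lug's red line points at 6, and the red knob at (558,66) is open. Gauge fit: origin (0.510, 0.1335), yaw −3.6°. The pad agrees with this to within 1 mm.

```bash
cat >> h.py <<'E'
# closed fingertip = TCP + 0.173 z
def go(world_tip, yaw_y=None):
    s=state(); R=s['ee_rot']; tip=s['eef_pos']+.173*R[:,2]
    d=R.T@(np.array(world_tip)-tip)/.12
    print('t',round(s['time'],2),'tip',tip.round(4),'units',d.round(3), 'y-ang',round(np.degrees(np.arctan2(R[1,1],R[0,1])),2),'F',s['force'].round(1))
G0=np.array([.5097,.1335]); GA=np.radians(-3.6)
def G(x,y,z): return [G0[0]+x*np.cos(GA)-y*np.sin(GA), G0[1]+x*np.sin(GA)+y*np.cos(GA), z]
E
python3 -m jog '[{"fingers":1,"delta_pos":[0,0,0],"turn":-0.132},{"fingers":1,"delta_pos":[0,0,0],"turn":-0.132},{"fingers":1,"delta_pos":[-0.235,-0.29,0.1],"turn":0},{"fingers":1,"delta_pos":[-0.235,-0.29,0.1],"turn":0},{"fingers":1,"delta_pos":[-0.235,-0.29,0.1],"turn":0},{"fingers":1,"delta_pos":[-0.235,-0.29,0.1],"turn":0},{"fingers":1,"delta_pos":[-0.235,-0.29,0.1],"turn":0},{"fingers":1,"delta_pos":[-0.235,-0.29,0.1],"turn":0},{"fingers":1,"delta_pos":[-0.235,-0.29,0.1],"turn":0},{"fingers":1,"delta_pos":[-0.235,-0.29,0.1],"turn":0},{"fingers":1,"delta_pos":[-0.235,-0.29,0.1],"turn":0},{"fingers":1,"delta_pos":[-0.235,-0.29,0.1],"turn":0}]'
python3 -c "
from h import *
go(G(-.110,-.001,.024))"
```

```text
time: 1.6
eef_pos: [0.4002, 0.1397, 0.2842]
ee_rot: [[-0.998, 0.062, -0.0], [0.062, 0.998, -0.0], [0.0, -0.0, -1.0]]
force: [0.1, 0.9, -0.0]
gripper_width: 0.0001
grip_force: 0.0
t 1.6 tip [0.4002 0.1397 0.1112] units [ 0.003 -0.002  0.727] y-ang 86.42 F [ 0.1  0.9 -0. ]
```

```bash
python3 -m jog '[{"fingers":1,"delta_pos":[0,0,0.25],"turn":0},{"fingers":1,"delta_pos":[0,0,0.25],"turn":0},{"fingers":1,"delta_pos":[0,0,0.22],"turn":0},{"fingers":1,"delta_pos":[0,0,0],"turn":0},{"fingers":1,"delta_pos":[-0.1,0,0],"turn":0},{"fingers":1,"delta_pos":[-0.1,0,0],"turn":0},{"fingers":1,"delta_pos":[-0.1,0,0],"turn":0},{"fingers":1,"delta_pos":[-0.1,0,0],"turn":0},{"fingers":1,"delta_pos":[-0.1,0,0],"turn":0},{"fingers":1,"delta_pos":[-0.08,0,0],"turn":0},{"fingers":1,"delta_pos":[0,0,0],"turn":0}]'
python3 - <<'E'
from h import *
go(G(-.026,-.001,.024)); c=snap('side','side1'); snap('top','top1')
im=cv2.imread('pics/top1.png')[200:350,250:410]; a=cv2.resize(im,None,fx=2.5,fy=2.5,interpolation=3)
im=cv2.imread('pics/side1.png')[210:310,270:400]; b=cv2.resize(im,(400,308),interpolation=3)
o=np.zeros((375,800,3),np.uint8); o[:,:400]=a; o[:308,400:]=b; cv2.imwrite('pics/v1.png',o)
E
```

```text
time: 2.98
eef_pos: [0.4704, 0.1367, 0.1985]
ee_rot: [[-0.998, 0.063, 0.002], [0.063, 0.998, 0.0], [-0.002, 0.0, -1.0]]
force: [1.0, -0.3, 0.1]
gripper_width: -0.0002
grip_force: 0.0
t 2.98 tip [0.4707 0.1367 0.0255] units [-0.109 -0.014  0.012] y-ang 86.39 F [ 1.  -0.3  0.1]
```

View pics/v1.png

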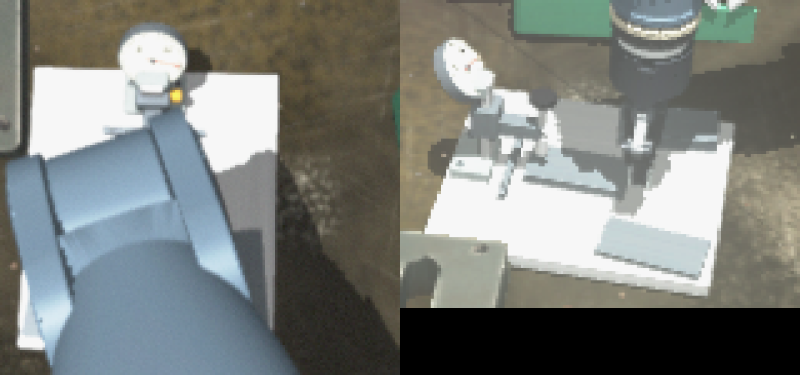

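The side crop shows the plate between the fingers (640,190) and the back stop (510,180). It has nearly reached the jaw. I'll push on in small steps and watch the force.

```bash
python3 -m jog '[{"fingers":1,"delta_pos":[-0.04,0,0],"turn":0},{"fingers":1,"delta_pos":[-0.03,0,0],"turn":0},{"fingers":1,"delta_pos":[-0.02,0,0],"turn":0},{"fingers":1,"delta_pos":[-0.01,0,0],"turn":0},{"fingers":1,"delta_pos":[0,0,0],"turn":0}]'
python3 -m jog '[{"fingers":1,"delta_pos":[-0.01,0,0],"turn":0},{"fingers":1,"delta_pos":[0,0,0],"turn":0}]'
python3 -m jog '[{"fingers":1,"delta_pos":[-0.01,0,0],"turn":0},{"fingers":1,"delta_pos":[0,0,0],"turn":0}]'
python3 -m jog '[{"fingers":1,"delta_pos":[-0.01,0,0],"turn":0},{"fingers":1,"delta_pos":[0,0,0],"turn":0}]'
```

```text
time: 3.7
eef_pos: [0.4812, 0.1359, 0.1983]
ee_rot: [[-0.998, 0.062, 0.0], [0.062, 0.998, -0.0], [-0.0, -0.0, -1.0]]
force: [-2.4, -0.4, 1.5]
gripper_width: -0.0001
grip_force: 1.5
time: 3.95
eef_pos: [0.4823, 0.1359, 0.1983]
ee_rot: [[-0.998, 0.062, 0.0], [0.062, 0.998, -0.0], [-0.0, -0.0, -1.0]]
force: [-2.4, 0.3, 1.3]
gripper_width: -0.0001
grip_force: 1.6
time: 4.2
eef_pos: [0.4828, 0.1358, 0.1982]
ee_rot: [[-0.998, 0.062, -0.002], [0.062, 0.998, -0.0], [0.002, -0.0, -1.0]]
force: [-6.5, 0.8, 4.6]
gripper_width: -0.0
grip_force: 3.5
time: 4.45
eef_pos: [0.4832, 0.1357, 0.1981]
ee_rot: [[-0.998, 0.062, -0.004], [0.062, 0.998, 0.0], [0.004, -0.0, -1.0]]
force: [-11.0, 1.4, 8.0]
gripper_width: 0.0001
grip_force: 5.5
```

The plate is on the stop: the force is rising stiffly, and the finger sits at gauge x −26.6, close to the expected −26. Next I back off, rise, and move over the pad.

```bash
python3 -m jog '[{"fingers":1,"delta_pos":[0.04,0,0],"turn":0},{"fingers":1,"delta_pos":[0.06,0,-0.05],"turn":0},{"fingers":1,"delta_pos":[0,0,-0.3],"turn":0},{"fingers":1,"delta_pos":[0,0,-0.35],"turn":0},{"fingers":1,"delta_pos":[0,0,-0.3],"turn":0},{"fingers":1,"delta_pos":[-0.25,0,0],"turn":0},{"fingers":1,"delta_pos":[-0.3,0,0],"turn":0},{"fingers":1,"delta_pos":[-0.25,0,0],"turn":0},{"fingers":1,"delta_pos":[0,0,0],"turn":0}]'
python3 - <<'E'
from h import *
go(G(.056,0,.117)); c=snap('side','side2'); P=cloud(c);x,y,z=P[...,0],P[...,1],P[...,2]
print('plates',rect(P,(x>.36)&(y>-.03)&(y<.28)&(z>.0245)&(z<.045)&(x<.56)))
cv2.imwrite('pics/v2.png',cv2.resize(cv2.imread('pics/side2.png')[200:310,260:400],(700,550),interpolation=3))
E
```

```text
time: 5.58
eef_pos: [0.5701, 0.1303, 0.3184]
ee_rot: [[-0.998, 0.063, 0.002], [0.063, 0.998, 0.0], [-0.002, 0.0, -1.0]]
force: [0.3, 1.1, 0.1]
gripper_width: 0.0002
grip_force: 0.0
t 5.58 tip [0.5704 0.1303 0.1454] units [ 0.04  -0.006  0.237] y-ang 86.37 F [0.3 1.1 0.1]
plates [(array([451. ,  50.3]), array([96.9, 59.2]), 4.7, 36.0, np.int32(411)), (array([526.4, 127.2]), array([65.5, 70.5]), 81.0, 32.0, np.int32(290)), (array([451.6, 221.3]), array([ 58.5, 100. ]), 78.8, 28.3, np.int32(442))]
```

View pics/v2.png

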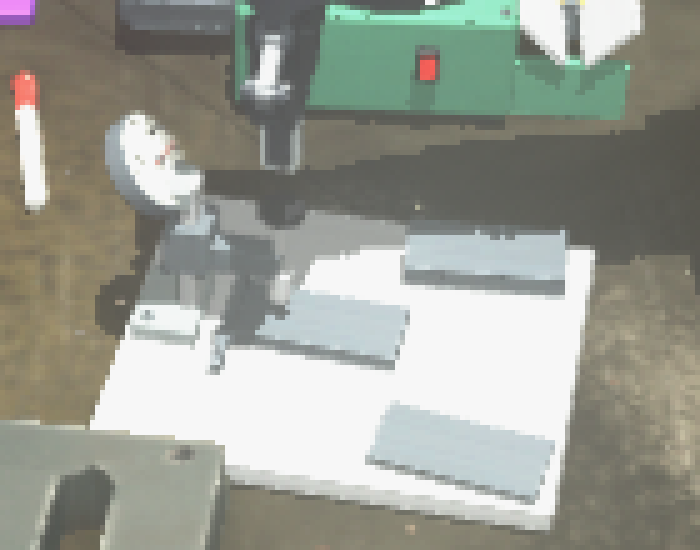

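Run:
```python
from h import *
np.set_printoptions(precision=1,suppress=True)
ax=np.array([np.cos(GA),np.sin(GA)]);ay=np.array([-ax[1],ax[0]])
for n in('top0','side0','side2'):
    P=cloud(load(n)); q=P[...,:2]-G0; gx=q@ax*1e3; gy=q@ay*1e3; z=P[...,2]*1e3
    for lab,yc in(('mid',0),('right',-85),('left',88)):
        m=(abs(gy-yc)<12)&(z>26)&(z<40)&(gx<40)&(gx>-130)
        print(n,lab,'gx min',np.percentile(gx[m],[0,2,5]),'max',np.percentile(gx[m],[95,98,100]))
c=snap('wrist','wrist1'); print(c['pose'])
```

```text
top0 mid gx min [-80.9 -79.2 -76.2] max [13.3 17.3 23.4]
top0 right gx min [-116.3 -102.5 -100. ] max [-9.2 -5.9 25.9]
top0 left gx min [-113.4 -111.2 -108. ] max [-17.1 -13.9  31.7]
side0 mid gx min [-81.4 -79.9 -77.4] max [13.7 16.8 19.2]
side0 right gx min [-102.6 -101.1  -98.2] max [-6.5 -3.4 -0.8]
side0 left gx min [-114.4 -111.2 -107.2] max [-17.2 -14.2 -12.3]
side2 mid gx min [-75.  -14.6 -13.8] max [37.3 38.3 39.6]
side2 right gx min [-102.  -100.7  -96.6] max [-7.8 -5.6 -3.7]
side2 left gx min [-113.  -111.4 -109.2] max [-18.9 -14.    3.1]
[[ 0.1  0.9  0.3  0.5]
 [ 1.  -0.1 -0.   0.1]
 [-0.   0.3 -1.   0.3]
 [ 0.   0.   0.   1. ]]
```

View pics/wrist1.png

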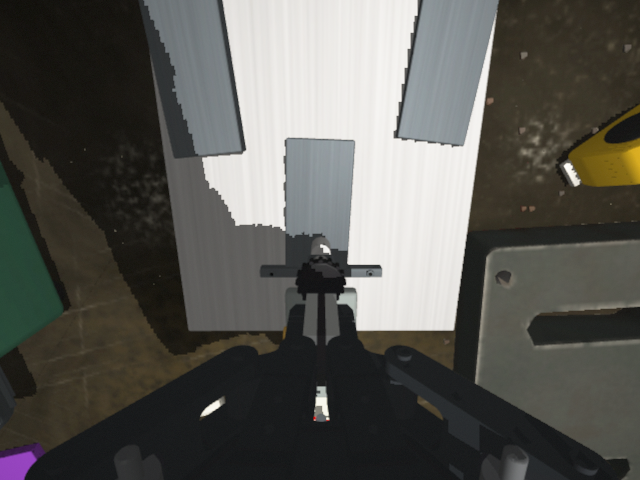

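The wrist view shows the plate square against the back-stop bar (285–355, 140–265), with its trailing edge at gauge x −14.6. Now I press the pad down gently.

```bash
python3 -m jog '[{"fingers":1,"delta_pos":[0.04,0,0.1],"turn":0},{"fingers":1,"delta_pos":[0,0,0.1],"turn":0},{"fingers":1,"delta_pos":[0,0,0.04],"turn":0},{"fingers":1,"delta_pos":[0,0,0.025],"turn":0},{"fingers":1,"delta_pos":[0,0,0.025],"turn":0},{"fingers":1,"delta_pos":[0,0,0.02],"turn":0},{"fingers":1,"delta_pos":[0,0,0.02],"turn":0},{"fingers":1,"delta_pos":[0,0,0],"turn":0}]'
python3 -m jog '[{"fingers":1,"delta_pos":[0,0,0.015],"turn":0},{"fingers":1,"delta_pos":[0,0,0.01],"turn":0},{"fingers":1,"delta_pos":[0,0,0],"turn":0}]'
```

```text
time: 6.68
eef_pos: [0.5639, 0.1308, 0.2785]
ee_rot: [[-0.998, 0.062, 0.0], [0.062, 0.998, -0.0], [-0.0, -0.0, -1.0]]
force: [0.2, 0.0, -0.1]
gripper_width: -0.0003
grip_force: 0.0
time: 7.05
eef_pos: [0.5638, 0.1308, 0.2756]
ee_rot: [[-0.998, 0.062, 0.0], [0.062, 0.998, -0.0], [-0.0, -0.0, -1.0]]
force: [0.7, 0.4, 0.1]
gripper_width: 0.0002
grip_force: 0.2
```

```bash
python3 -m jog '[{"fingers":1,"delta_pos":[0,0,0.01],"turn":0},{"fingers":1,"delta_pos":[0,0,0.01],"turn":0},{"fingers":1,"delta_pos":[0,0,0],"turn":0}]'
python3 -m jog '[{"fingers":1,"delta_pos":[0,0,0.01],"turn":0},{"fingers":1,"delta_pos":[0,0,0],"turn":0}]'
```

```text
time: 7.42
eef_pos: [0.5636, 0.1308, 0.2753]
ee_rot: [[-0.998, 0.062, 0.002], [0.062, 0.998, 0.0], [-0.002, 0.0, -1.0]]
force: [-6.3, -1.0, 19.7]
gripper_width: 0.0002
grip_force: 9.6
time: 7.68
eef_pos: [0.5635, 0.1307, 0.2752]
ee_rot: [[-0.998, 0.062, 0.003], [0.062, 0.998, 0.001], [-0.003, 0.001, -1.0]]
force: [-8.7, -2.0, 29.2]
gripper_width: -0.0002
grip_force: 14.6
```

Run:
```python
from h import *
c=snap('top','top3'); s=snap('side','side3')
print(px(s,*[291,232]))
a=cv2.resize(c['pixels'][200:260,280:340,::-1],(400,400),interpolation=3); b=cv2.resize(s['pixels'][205:285,275:355,::-1],(400,400),interpolation=3)
cv2.imwrite('pics/v3.png',np.hstack([a,b]))
```

```text
[0.64313254 0.12720964 0.13695818]
```

```bash
python3 -m jog '[{"fingers":1,"delta_pos":[0,0,-0.02],"turn":0},{"fingers":1,"delta_pos":[0,0,-0.08],"turn":0},{"fingers":1,"delta_pos":[0,0,-0.4],"turn":0},{"fingers":1,"delta_pos":[0.2,-0.4,-0.2],"turn":0},{"fingers":1,"delta_pos":[0.2,-0.45,0],"turn":0},{"fingers":1,"delta_pos":[0.2,-0.45,0],"turn":0},{"fingers":1,"delta_pos":[0,0,0],"turn":0}]'
python3 - <<'E'
from h import *
np.set_printoptions(precision=4,suppress=True)
print(state()['q'])
c=snap('top','top4'); s=snap('side','side4')
a=cv2.resize(c['pixels'][205:245,290:330,::-1],(400,400),interpolation=3); b=cv2.resize(s['pixels'][205:285,275:355,::-1],(400,400),interpolation=3)
cv2.imwrite('pics/v4.png',np.hstack([a,b]))
c=load('top0'); P=cloud(c)
for n,u,v in [('pivot',450,250),('block',455,241),('blockyellow',453,235),('arm',444,242),('ring',447,272),('ring2',458,280),('motor',450,215),('motor2',450,200)]: print(n,P[v,u], c['range_z'][v,u])
# height map of machine rows/cols (mm)
print((P[228:262:3,430:470:3,2]*1000).astype(int))
go(G(0,0,.2))
E
```

```text
time: 8.65
eef_pos: [0.4804, -0.023, 0.3567]
ee_rot: [[-0.998, 0.067, -0.0], [0.067, 0.998, -0.001], [0.0, -0.001, -1.0]]
force: [0.1, 0.2, 0.5]
gripper_width: 0.0002
grip_force: 0.0
[-0.0477  0.1855 -0.208   1.1777 -0.0006  0.019 ]
pivot [ 0.58   -0.1839  0.108 ] 0.9820655
block [ 0.6007 -0.1979  0.1045] 0.98942745
blockyellow [ 0.6147 -0.1948  0.1038] 0.99277866
arm [ 0.5998 -0.174   0.1011] 0.9927282
ring [ 0.5315 -0.1746  0.1029] 0.97768265
ring2 [ 0.5125 -0.1955  0.1089] 0.967976
motor [ 0.6652 -0.1967  0.0881] 1.017984
motor2 [ 0.7005 -0.199   0.0905] 1.0224781
[[ -1  84  85  88  87  88  90  88  89  92  85  92  87  89]
 [ 93  92 130 133 128  90  91  90  93  89  90  92  92  89]
 [ 91  98 124 130  90  93  90 101 105  93  92  92  93  89]
 [ 93  90 100 104  92  91  95 106 109 106  91  93  90  91]
 [ 86  92  93 102 103  89  94 105 105 107  89  91  91  92]
 [ 92  89  93  92 102 102  91 105 105 107  92  93  93  88]
 [ 90  92  91  91  90  99 105 106 105 107  92  92  89  96]
 [ 90  95  92  91  93  97 107 105  99  91  94  90  93  90]
 [ 91  87  92  92 103 103 102 103  92 105  94  89  95  93]
 [ 91  88  89 103 103  90  93  89 105 106 128 139 139  91]
 [ 92  92  93 106  92  88  97 107 134 143 142 138 140 140]
 [ 93  95  87  93  93  98 105 120 138 139 139 145 142 140]]
t 8.75 tip [ 0.4824 -0.0208  0.1836] units [-0.145  1.298 -0.137] y-ang 86.33 F [0.1 0.4 0.3]
```

View pics/v4.png

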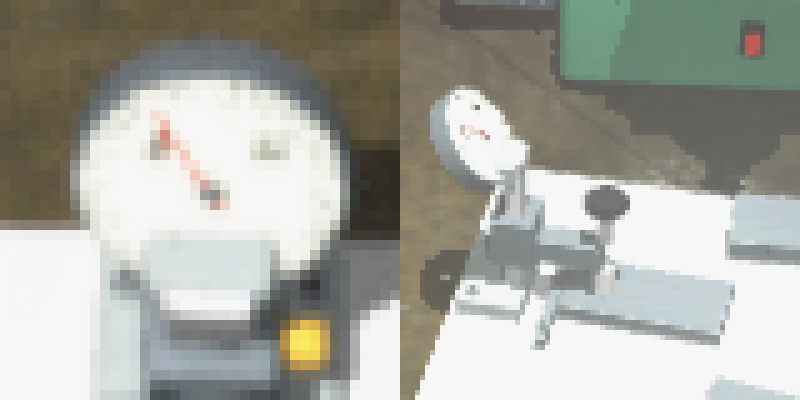

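The needle (pivot (212,195), tip (160,115)) stands about 32° left of vertical. The 10 numeral is at 48–50°, so the dial reads 12 mm, which agrees with where the foot stopped (12.2). The side crop shows the foot on the plate. The sleeve goes to 12.

```bash
cat >> h.py <<'E'
A=np.array([.5405,-.2003])
def L(phi,r=.055,off=.016,z=.114):  # finger pose beside lug, pushing clockwise
    p=np.radians(phi); u=np.array([np.cos(p),np.sin(p)]); t=np.array([u[1],-u[0]])
    return [*(A+r*u-off*t),z]
E
python3 -m jog '[{"fingers":1,"delta_pos":[-0.106,-0.393,0],"turn":0},{"fingers":1,"delta_pos":[-0.106,-0.393,0],"turn":0},{"fingers":1,"delta_pos":[-0.106,-0.393,0],"turn":0},{"fingers":1,"delta_pos":[-0.106,-0.393,0],"turn":0},{"fingers":1,"delta_pos":[-0.106,-0.393,0],"turn":0},{"fingers":1,"delta_pos":[0,0,0],"turn":0.2327},{"fingers":1,"delta_pos":[0,0,0],"turn":0.2327},{"fingers":1,"delta_pos":[0,0,0],"turn":0.2327},{"fingers":1,"delta_pos":[0,0,0],"turn":0}]'
python3 - <<'E'
from h import *
print(state()['q'].round(2)); go(L(235,off=.026)); 
c=snap('wrist','wrist5')
E
```

```text
time: 9.88
eef_pos: [0.5321, -0.2588, 0.3557]
ee_rot: [[-0.821, 0.571, -0.0], [0.571, 0.821, 0.0], [0.0, 0.0, -1.0]]
force: [1.1, 0.2, -0.3]
gripper_width: 0.0001
grip_force: 0.0
[-0.45  0.37  0.05  1.25  0.    0.16]
t 9.88 tip [ 0.5321 -0.2587  0.1827] units [ 0.005 -0.019  0.573] y-ang 55.18 F [ 1.1  0.2 -0.3]
```

View pics/wrist5.png

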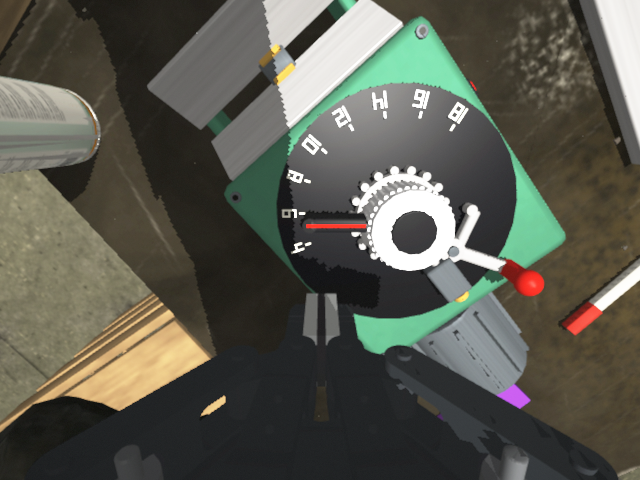

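The wrist view shows the lug's red line (305–370, 226) at 6, parallel to the tool's y axis, with the fingers well to its counter-clockwise side. Down I go.

```bash
python3 -m jog '[{"fingers":1,"delta_pos":[0,-0.02,0.25],"turn":0},{"fingers":1,"delta_pos":[0,0,0.2],"turn":0},{"fingers":1,"delta_pos":[0,0,0.12],"turn":0},{"fingers":1,"delta_pos":[0,0,0],"turn":0},{"fingers":1,"delta_pos":[0.04,0,0],"turn":0},{"fingers":1,"delta_pos":[0.04,0,0],"turn":0},{"fingers":1,"delta_pos":[0,0,0],"turn":0}]'
python3 -m jog '[{"fingers":1,"delta_pos":[0.082,-0.016,0],"turn":0.222},{"fingers":1,"delta_pos":[0.082,-0.016,0],"turn":0.222},{"fingers":1,"delta_pos":[0,0,0],"turn":0}]'
python3 -c "
from h import *
go(L(215)); go(L(205));snap('wrist','wrist6')"
```

```text
time: 10.8
eef_pos: [0.5214, -0.256, 0.2885]
ee_rot: [[-0.819, 0.573, 0.001], [0.573, 0.819, -0.0], [-0.001, 0.0, -1.0]]
force: [-0.0, -0.4, -0.2]
gripper_width: -0.0
grip_force: 0.0
time: 11.18
eef_pos: [0.5039, -0.2464, 0.2882]
ee_rot: [[-0.575, 0.818, 0.001], [0.818, 0.575, -0.0], [-0.001, 0.0, -1.0]]
force: [0.0, 0.4, -0.3]
gripper_width: -0.0001
grip_force: 0.0
t 11.18 tip [ 0.504  -0.2464  0.1152] units [0.007 0.011 0.01 ] y-ang 35.11 F [ 0.   0.4 -0.3]
t 11.18 tip [ 0.504  -0.2464  0.1152] units [ 0.089 -0.005  0.01 ] y-ang 35.11 F [ 0.   0.4 -0.3]
```

```bash
python3 -m jog '[{"fingers":1,"delta_pos":[0.085,-0.012,0.005],"turn":0.222},{"fingers":1,"delta_pos":[0.082,-0.016,0.005],"turn":0.222},{"fingers":1,"delta_pos":[0,0,0],"turn":0},{"fingers":1,"delta_pos":[0.041,-0.006,0],"turn":0.111},{"fingers":1,"delta_pos":[0.041,-0.006,0],"turn":0.111},{"fingers":1,"delta_pos":[0,0,0],"turn":0}]'
python3 - <<'E'
from h import *
go(L(185)); go(L(175)); c=snap('wrist','wrist7')
cv2.imwrite('pics/v7.png',cv2.resize(c['pixels'][:,:,::-1],(480,360),interpolation=cv2.INTER_AREA))
E
```

```text
time: 11.98
eef_pos: [0.4881, -0.2218, 0.2866]
ee_rot: [[-0.094, 0.996, 0.0], [0.996, 0.094, -0.0], [-0.0, 0.0, -1.0]]
force: [-0.6, 0.3, 0.1]
gripper_width: -0.0001
grip_force: 0.0
t 11.97 tip [ 0.4881 -0.2218  0.1136] units [ 0.008 -0.008 -0.003] y-ang 5.4 F [-0.6  0.3  0.1]
t 11.97 tip [ 0.4881 -0.2218  0.1136] units [ 0.089 -0.023 -0.003] y-ang 5.4 F [-0.6  0.3  0.1]
```

View pics/v7.png

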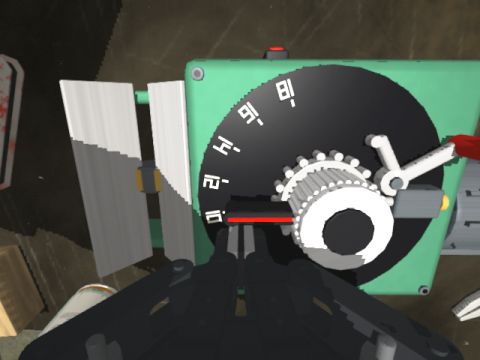

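The lug (crop (260,219)) has passed 10 and is resting against the fingers, about halfway to 12. One more 10° of arc brings it to 12.

```bash
python3 -m jog '[{"fingers":1,"delta_pos":[0.045,-0.014,0],"turn":0.111},{"fingers":1,"delta_pos":[0.044,-0.01,0],"turn":0.111},{"fingers":1,"delta_pos":[0,0,0],"turn":0}]'
python3 -c "
from h import *
go(L(175))"
python3 -m jog '[{"fingers":1,"delta_pos":[-0.1,0,0],"turn":0},{"fingers":1,"delta_pos":[-0.15,0,0],"turn":0},{"fingers":1,"delta_pos":[0,0,-0.25],"turn":0},{"fingers":1,"delta_pos":[0,0,-0.35],"turn":0},{"fingers":1,"delta_pos":[0,0,0],"turn":0}]'
python3 - <<'E'
from h import *
np.set_printoptions(precision=4,suppress=True)
go(L(175)); c=snap('wrist','wrist8'); s=load('wrist8')
hsv=cv2.cvtColor(c['pixels'],cv2.COLOR_RGB2HSV); P=cloud(c); x,y,z=P[...,0],P[...,1],P[...,2]
red=((hsv[...,0]<8)|(hsv[...,0]>172))&(hsv[...,1]>150)&(hsv[...,2]>80)&(z>.1)&(z<.15)
k,l,st,ce=cv2.connectedComponentsWithStats(red.astype(np.uint8))
for i in range(1,k):
    if st[i,4]>30:
        q=P[l==i]; vx,vy,_,_=cv2.fitLine((q[:,:2]*1000).astype(np.float32),2,0,.01,.01).ravel(); print(ce[i],st[i],np.median(q,0),'ang',np.degrees(np.arctan2(vy,vx)))
w=(hsv[...,1]<60)&(hsv[...,2]>120)&(z>.136)&(z<.15)&(np.hypot(x-A[0],y-A[1])<.06); print('barrel',rect(P,w))
cv2.imwrite('pics/v8.png',cv2.resize(c['pixels'][:,:,::-1],(640,480),interpolation=cv2.INTER_AREA))
E
```

```text
time: 12.4
eef_pos: [0.4846, -0.2114, 0.2866]
ee_rot: [[0.082, 0.997, 0.0], [0.997, -0.082, -0.001], [-0.001, 0.0, -1.0]]
force: [-0.7, -1.7, -2.0]
gripper_width: 0.0001
grip_force: 1.0
t 12.4 tip [ 0.4847 -0.2115  0.1136] units [ 0.    -0.003 -0.004] y-ang -4.68 F [-0.7 -1.7 -2. ]
time: 13.02
eef_pos: [0.4824, -0.2426, 0.3615]
ee_rot: [[0.086, 0.996, 0.005], [0.996, -0.086, -0.003], [-0.002, 0.005, -1.0]]
force: [-0.2, -0.5, 0.2]
gripper_width: 0.0002
grip_force: 0.0
t 13.03 tip [ 0.4832 -0.2431  0.1885] units [ 0.265 -0.017  0.62 ] y-ang -4.91 F [-0.2 -0.5  0.2]
[540.1896  98.6698] [ 512   82   53   33 1187] [ 0.6129 -0.1558  0.1283] ang -88.00927
[336.9762 189.983 ] [307 188  60   5 294] [ 0.4969 -0.1966  0.1265] ang -5.0910726
barrel [(array([ 539.5, -200.3]), array([47.2, 47.2]), 9.6, 140.0, np.int32(3979))]
```

View pics/v8.png

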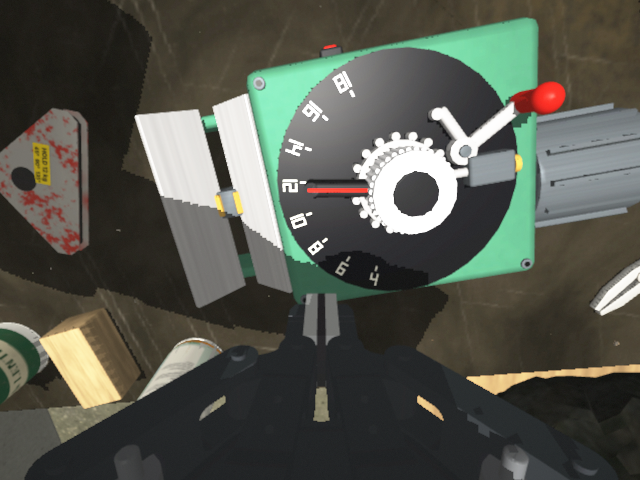

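The lug reads −5.1° against an expected −5.0°, exactly on 12. The red line (307–367, 190) points at the numeral 12. Next I locate the knob and pivot.

```bash
cat >> h.py <<'E'
def K(piv,ang,off,push,z=.114):  # finger pose pushing the knob; off behind the ball against push direction (deg)
    a=np.radians(ang); b=np.radians(push)
    return [piv[0]+.045*np.cos(a)-off*np.cos(b), piv[1]+.045*np.sin(a)-off*np.sin(b), z]
E
python3 - <<'E'
from h import *
np.set_printoptions(precision=4,suppress=True)
c=load('wrist8'); p=px(c,547,97); cam=c['pose'][:3,3]; ball=p+.0085*(p-cam)/np.linalg.norm(p-cam)
print('ball',ball,'hub',px(c,464,152),atz(c,464,152,.110))
h=px(c,464,152); d=ball-h; print(np.linalg.norm(d[:2]),np.degrees(np.arctan2(d[1],d[0])))
print('target start', ball[:2]-.032*np.array([np.cos(np.radians(142)),np.sin(np.radians(142))]))
b=ball[:2]-.032*np.array([np.cos(np.radians(142)),np.sin(np.radians(142))]); go([*b,.1885])
E
```

```text
ball [ 0.6176 -0.1553  0.1244] hub [ 0.5801 -0.1828  0.106 ] [ 0.5785 -0.1825  0.11  ]
0.046583120902583486 36.22773547392178
target start [ 0.6429 -0.175 ]
t 13.07 tip [ 0.4824 -0.2425  0.1867] units [ 0.676  1.284 -0.012] y-ang -4.92 F [-0.1 -0.1  0.3]
```

```bash
python3 -m jog '[{"fingers":1,"delta_pos":[0.169,0.321,0],"turn":0},{"fingers":1,"delta_pos":[0.169,0.321,0],"turn":0},{"fingers":1,"delta_pos":[0.169,0.321,0],"turn":0},{"fingers":1,"delta_pos":[0.169,0.321,0],"turn":0},{"fingers":1,"delta_pos":[0,0,0],"turn":-0.2115},{"fingers":1,"delta_pos":[0,0,0],"turn":-0.2115},{"fingers":1,"delta_pos":[0,0,0],"turn":-0.2115},{"fingers":1,"delta_pos":[0,0,0],"turn":-0.2115},{"fingers":1,"delta_pos":[0,0,0],"turn":-0.2115},{"fingers":1,"delta_pos":[0,0,0],"turn":-0.2115},{"fingers":1,"delta_pos":[0,0,0],"turn":0}]'
python3 - <<'E'
from h import *
piv=(.5808,-.1823)
for a,o in((36.5,.032),(36.5,.020),(50,.020),(65,.020)): go(K(piv,a,o,142))
E
```

```text
time: 14.45
eef_pos: [0.6421, -0.1741, 0.3571]
ee_rot: [[-0.789, 0.614, -0.002], [0.614, 0.789, 0.0], [0.002, -0.001, -1.0]]
force: [0.6, 0.4, -0.1]
gripper_width: -0.0001
grip_force: 0.0
t 14.45 tip [ 0.6418 -0.174   0.1841] units [-0.01  -0.005  0.584] y-ang 52.12 F [ 0.6  0.4 -0.1]
t 14.45 tip [ 0.6418 -0.174   0.1841] units [ 0.09  -0.005  0.584] y-ang 52.12 F [ 0.6  0.4 -0.1]
t 14.45 tip [ 0.6418 -0.174   0.1841] units [0.177 0.008 0.584] y-ang 52.12 F [ 0.6  0.4 -0.1]
t 14.45 tip [ 0.6418 -0.174   0.1841] units [ 0.274 -0.001  0.584] y-ang 52.12 F [ 0.6  0.4 -0.1]
```

```bash
python3 -m jog '[{"fingers":1,"delta_pos":[0,0,0.25],"turn":0},{"fingers":1,"delta_pos":[0,0,0.2],"turn":0},{"fingers":1,"delta_pos":[0,0,0.13],"turn":0},{"fingers":1,"delta_pos":[0,0,0],"turn":0},{"fingers":1,"delta_pos":[0.05,0,0],"turn":0},{"fingers":1,"delta_pos":[0.04,0,0],"turn":0},{"fingers":1,"delta_pos":[0.04,0.01,0],"turn":0},{"fingers":1,"delta_pos":[0,0,0],"turn":0}]'
python3 -m jog '[{"fingers":1,"delta_pos":[0.04,0,0],"turn":0},{"fingers":1,"delta_pos":[0.04,-0.01,0],"turn":0},{"fingers":1,"delta_pos":[0.03,0,0],"turn":0},{"fingers":1,"delta_pos":[0,0,0],"turn":0}]'
python3 -c "
from h import *
go(K((.5808,-.1823),65,.020,142))"
```

```text
time: 15.45
eef_pos: [0.6312, -0.1628, 0.2901]
ee_rot: [[-0.79, 0.613, 0.003], [0.613, 0.79, -0.001], [-0.003, 0.001, -1.0]]
force: [3.7, -1.7, -0.3]
gripper_width: -0.0001
grip_force: 2.1
time: 15.95
eef_pos: [0.6204, -0.1554, 0.29]
ee_rot: [[-0.79, 0.613, 0.004], [0.613, 0.79, -0.0], [-0.003, 0.002, -1.0]]
force: [6.3, 0.1, -0.1]
gripper_width: -0.0002
grip_force: 2.3
t 15.95 tip [ 0.621  -0.1554  0.117 ] units [ 0.044 -0.017  0.025] y-ang 52.2 F [ 6.3  0.1 -0.1]
```

```bash
python3 -m jog '[{"fingers":1,"delta_pos":[0.025,-0.005,0],"turn":0},{"fingers":1,"delta_pos":[0.02,-0.005,0],"turn":0},{"fingers":1,"delta_pos":[0,0,0],"turn":0}]'
python3 -m jog '[{"fingers":1,"delta_pos":[0.01,0,0],"turn":0},{"fingers":1,"delta_pos":[0,0,0],"turn":0}]'
python3 -m jog '[{"fingers":1,"delta_pos":[0.01,0,0],"turn":0},{"fingers":1,"delta_pos":[0,0,0],"turn":0}]'
python3 -c "
from h import *
go(K((.5808,-.1823),65,.020,142))"
```

```text
time: 16.32
eef_pos: [0.6154, -0.1532, 0.2899]
ee_rot: [[-0.79, 0.613, 0.004], [0.613, 0.79, -0.0], [-0.003, 0.002, -1.0]]
force: [7.4, 0.3, -1.4]
gripper_width: 0.0001
grip_force: 2.5
time: 16.58
eef_pos: [0.615, -0.1528, 0.29]
ee_rot: [[-0.79, 0.613, 0.005], [0.613, 0.79, -0.001], [-0.005, 0.002, -1.0]]
force: [9.3, -1.9, -2.0]
gripper_width: -0.0004
grip_force: 4.1
time: 16.82
eef_pos: [0.6145, -0.1524, 0.2902]
ee_rot: [[-0.79, 0.613, 0.006], [0.613, 0.79, -0.002], [-0.006, 0.002, -1.0]]
force: [11.2, -4.4, -4.0]
gripper_width: -0.0003
grip_force: 5.9
t 16.82 tip [ 0.6156 -0.1528  0.1172] units [-0.005 -0.007  0.026] y-ang 52.16 F [11.2 -4.4 -4. ]
```

```bash
python3 -m jog '[{"fingers":1,"delta_pos":[0.015,0,0],"turn":0},{"fingers":1,"delta_pos":[0,0,0],"turn":0}]'
python3 -m jog '[{"fingers":1,"delta_pos":[0.015,0,0],"turn":0},{"fingers":1,"delta_pos":[0,0,0],"turn":0}]'
python3 - <<'E'
from h import *
np.set_printoptions(precision=4,suppress=True)
c=snap('wrist','wrist9'); 
hsv=cv2.cvtColor(c['pixels'],cv2.COLOR_RGB2HSV); P=cloud(c); z=P[...,2]
red=((hsv[...,0]<8)|(hsv[...,0]>172))&(hsv[...,1]>150)&(hsv[...,2]>60)&(z>.09)&(z<.15)
k,l,st,ce=cv2.connectedComponentsWithStats(red.astype(np.uint8))
for i in range(1,k):
    if st[i,4]>30: print(ce[i],st[i],np.median(P[l==i],0))
E
```

```text
time: 17.08
eef_pos: [0.6139, -0.1519, 0.2903]
ee_rot: [[-0.789, 0.614, 0.008], [0.614, 0.789, -0.004], [-0.009, 0.002, -1.0]]
force: [15.5, -8.3, -6.7]
gripper_width: -0.0001
grip_force: 8.6
time: 17.32
eef_pos: [0.6132, -0.1514, 0.2904]
ee_rot: [[-0.789, 0.614, 0.01], [0.614, 0.789, -0.005], [-0.012, 0.002, -1.0]]
force: [19.5, -11.5, -9.6]
gripper_width: -0.0
grip_force: 11.3
[ 35.4439 168.2995] [  0 129  74  80 651] [ 0.4954 -0.1965  0.1264]
[318.1995 276.0007] [ 299  247   39   55 1519] [ 0.5967 -0.1392  0.1288]
```

The force is climbing linearly with no further motion, so the lever is on its stop. I retreat and inspect.

```bash
python3 -m jog '[{"fingers":1,"delta_pos":[-0.1,0,0],"turn":0},{"fingers":1,"delta_pos":[-0.15,0,0],"turn":0},{"fingers":1,"delta_pos":[0,0,-0.3],"turn":0},{"fingers":1,"delta_pos":[0,0,-0.4],"turn":0},{"fingers":1,"delta_pos":[-0.3,0,-0.2],"turn":0},{"fingers":1,"delta_pos":[0,0,0],"turn":0}]'
python3 - <<'E'
from h import *
np.set_printoptions(precision=4,suppress=True)
c=snap('wrist','wrist10'); snap('top','top10')
hsv=cv2.cvtColor(c['pixels'],cv2.COLOR_RGB2HSV); P=cloud(c); z=P[...,2]
red=((hsv[...,0]<8)|(hsv[...,0]>172))&(hsv[...,1]>150)&(hsv[...,2]>60)&(z>.09)&(z<.15)
k,l,st,ce=cv2.connectedComponentsWithStats(red.astype(np.uint8))
for i in range(1,k):
    if st[i,4]>30:
        q=P[l==i]; vx,vy,_,_=cv2.fitLine((q[:,:2]*1000).astype(np.float32),2,0,.01,.01).ravel(); t=q[q[:,2]>np.percentile(q[:,2],60)]
        print(ce[i],st[i],np.median(q,0),'top',t.mean(0),'ang',np.degrees(np.arctan2(vy,vx)), 'lever', np.degrees(np.arctan2(t.mean(0)[1]+.1823,t.mean(0)[0]-.5808)))
cv2.imwrite('pics/v10.png',c['pixels'][:,:,::-1])
E
```

```text
time: 18.12
eef_pos: [0.663, -0.1911, 0.3988]
ee_rot: [[-0.789, 0.614, 0.003], [0.614, 0.789, -0.001], [-0.003, 0.001, -1.0]]
force: [-0.4, -0.4, -0.5]
gripper_width: 0.0
grip_force: 0.0
[148.6772  49.0945] [130  24  39  52 254] [ 0.495  -0.1964  0.1264] top [ 0.4951 -0.1963  0.1272] ang -4.8729606 lever -170.71390696535266
[320.3507 131.5177] [309 119  24  26 479] [ 0.6001 -0.1417  0.1301] top [ 0.6002 -0.1419  0.1317] ang -60.01724 lever 64.3070290731032
```

View pics/v10.png

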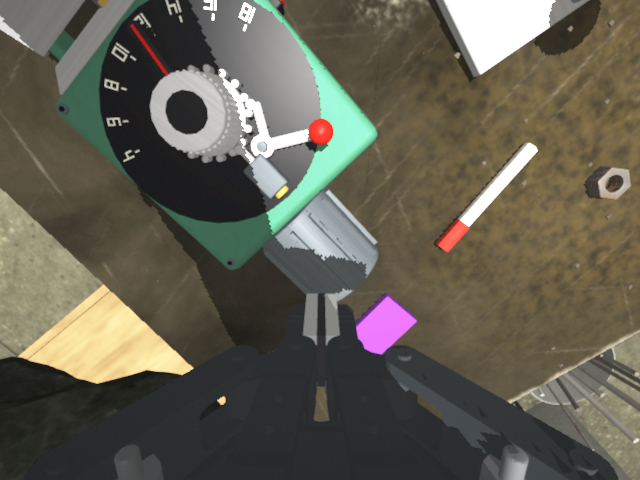

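The wrist view shows the lug at 12, the pawl meshed in the ring at (255,120), and the knob (321,131) swung over. I'll check numerically that the lever is fully shut and that nothing else moved.

Run:
```python
from h import *
np.set_printoptions(precision=4,suppress=True)
c=load('wrist10'); p=px(c,321,131); cam=c['pose'][:3,3]; ball=p+.0085*(p-cam)/np.linalg.norm(p-cam)
for z in(.106,.108,.110):
    h=atz(c,262,146,z); d=(ball-h)[:2]; print(ball,h,np.linalg.norm(d),np.degrees(np.arctan2(d[1],d[0])))
print('hub depth',px(c,262,146))
for n in('top0','top10'):
    P=cloud(load(n));x,y,z=P[...,0],P[...,1],P[...,2]; g=(x>.36)&(x<.68)&(y>-.03)&(y<.28)
    print(n,rect(P,g&(z>.0245)&(z<.045)&(x<.56)), rect(P,g&(z>.09)&(z<.135)&(x<.60)))
```

```text
[ 0.6    -0.141   0.1238] [ 0.5815 -0.1818  0.106 ] 0.044755403472836956 65.58862407766065
[ 0.6    -0.141   0.1238] [ 0.5816 -0.1815  0.108 ] 0.044417204758549995 65.59798397254485
[ 0.6    -0.141   0.1238] [ 0.5817 -0.1812  0.11  ] 0.044079007247805904 65.60748749583689
hub depth [ 0.5815 -0.1818  0.1061]
top0 [(array([477.2, 133.1]), array([ 53.9, 101.6]), 83.0, 32.8, np.int32(913)), (array([451.8,  52.1]), array([105.1,  54. ]), 4.4, 36.8, np.int32(938)), (array([453.9, 224. ]), array([ 51.7, 102.5]), 79.2, 28.6, np.int32(900))] [(array([569.5, 129.6]), array([24.4, 26.7]), 88.7, 116.2, np.int32(116))]
top10 [(array([526.3, 132.3]), array([52.6, 69. ]), 84.0, 32.8, np.int32(584)), (array([450.4,  50. ]), array([100.2,  52.8]), 2.3, 36.7, np.int32(937)), (array([452.2, 223.8]), array([ 54.1, 101. ]), 81.7, 28.8, np.int32(910))] [(array([568.9, 129.1]), array([26.1, 25.2]), 61.4, 102.2, np.int32(111))]
```

```bash
python3 -c "
from station import sign_off
print(sign_off())"
```

```text
the job is handed in; nothing more can be done
None
```

Job handed in: the plate is against the back stop with the jaw's foot pressed on it, the gauge shows 12 mm, the click sleeve is set to 12, and the lock lever is fully shut (measured 65.6° against a nominal 65°).

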